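# Seat a specimen jar's lid in the lever press and hold it for the seal check

## Robot

A 7-joint arm with a two-finger parallel gripper is mounted at the origin on a cart in front of the work surface, level with it; the furniture and walls round the work are solid. World frame = base frame: x ahead of the robot, y to its left, z up, the work surface at z = 0. Lengths are in mm, angles in rad, forces in N, time in s.
With the tool pointing down it reaches from about 400 to 925 mm from the base axis. Payload 5.6 kg.
Tool frame: the origin (TCP) lies between the finger pads; the fingertips stand 14 mm ahead of it and the grasp point (between the pads) lies 5 mm behind it; x points along the fingers, y is the direction in which the jaws open and shut, and the axes are right-handed (so a half turn about x gives the same grasp; the last joint's range is limited). The gripper opens to 85 mm and grips with 20 to 120 N. Pads are 22 mm wide; open, the fingers measure 114 mm over their backs; the gripper's body (76 mm by 85 mm) begins 54 mm behind the grasp point. The pads swing forward as they close: fully open they stand 13 mm farther back than shut.
Start: joints at [-1.343, 0.468, -0.012, 1.603, 0.006, 1.071, -0.056], TCP at [173.917, 626.307, 245.29] pointing down, gripper open.
Joint ranges: [-2.53, 2.53], [-0.31, 2.02], [-1.57, 1.55], [0.28, 2.44], [-1.29, 4.43], [0.15, 1.84], [-2.92, 2.92]. Speed limits (rad/s): [2.57, 2.57, 3.14, 3.14, 3.14, 3.14, 3.14].

## Interface

Orientations are given as a rotation vector (axis times angle).
In Python, from cell import robot gives the robot as it stands.
- The arm moves only by the tool servo_tool, never from a script. Its argument "plan" is a list of rows, each an object of numbers: "rx", "ry", "rz": the turn, a rotation vector about the tool's x, y, z in degrees; "dx", "dy", "dz": the shift along the tool's x, y, z in mm; "jaw": the finger opening in mm, from 0 to 85.4. In form: [{"rx": .., "ry": .., "rz": .., "dx": .., "dy": .., "dz": .., "jaw": ..}, ...]. A call has 1 to 12 rows; each row is the pose to reach, as a shift and turn from the pose commanded when the call began, along the tool's axes at that moment; what a row does not reach only later rows make up. A row lasts 1/8 s, in which the tool goes at most 62.5 mm and 10.7 degrees, less where a joint would pass 70% of its speed; a pose out of reach is approached as far as the arm can. A call with a gripper value outside its range is refused whole. The fingers move at their own pace and stop on an object; "squeeze" is the grip in N (left out, the last holds). Time passes only in rows, so rows that repeat a pose let the fingers close. It gives the time, the measured TCP pose, the force and the opening at its end, in the units of the state.
- robot.sense(): the state, without advancing time (a new reading comes with each control period).
- robot.capture(name): name is "side" or "top" or "wrist"; returns a dict with "image" (400x640x3 uint8, red, green, blue), "range_z" (400x640 float32, mm along the optical axis (not along the pixel's ray), 0 where there is no reading), "mtx" (3x3 intrinsics, pixels), "xyz" and "orientation" of the camera in the world. Camera axes: x right, y down, z forward; pixel columns grow to the right and rows downward; lengths in mm; the calibration is good to about 2 mm. The wrist camera is an equidistant fisheye: a pixel r from the principal point sees the ray r / f radians off the axis. A picture is of the moment at which its call begins.
- robot.close_job(): hands the job in, once; it reports no verdict.
The state is a dict: "time_s": time; "joints": joint angles; "qvel": joint speeds; "tau": joint torques, N m; "tool_pos": TCP position; "eef_rot": TCP orientation; "contact_force": force on the tool from outside, world axes, zero at the start; "moment": the same for the moment, N m; "opening": opening from 0.0 (shut) to 1.0 (fully open).
Only numpy, scipy, OpenCV 4.12 (cv2) and the standard library are available. Lean on these libraries where they do the work, as an engineer would, in place of code of your own. Each camera call takes 0.05 s, during which the arm holds its last target.

## Task

Seat the lid of the jar that stands in the small lever press: take the press's hand lever by its cross grip, pull it down through its whole stroke to the stop, and ease it slowly all the way back up without letting it spring back by itself. Then pull it down again only until its arm lies alongside the short setting pointer on the same axle, and keep it there for the seal check for at least three seconds: finish with your fingers still holding the grip there, not letting go. Leave the pointer as it is set, the jar in its nest, and the spare jar, dropper bottle, tally counter and slide box where they stand.

Things in the scene. Friction and masses are not known exactly. Their poses are not given: they have to be found in the camera images.
- press: the fixed grey lever press, base 160 x 140 mm, 210 mm high with its ram up; origin at the centre of the base's underside, x points from its open front (turned roughly to the robot) to its column at the back, y to its left, z up. The head overhangs the front of the base up to 45 mm ahead of the origin, at heights 135 to 185 mm; nothing of the frame stands under or over the lever's cross grip.
- axle (a point): point on the lever's axle, on the right side of the press head, at the middle of the lever arm: 2 mm ahead (-x), 55 mm to the right (-y) and 160 mm up from the press origin. The axle runs along the press's y.
- lever (a joint): hand lever's angle in rad, 0 at rest fully up, growing as it is pulled down, stop at 1.15. At 0 the arm points forward (press -x) and 0.6 rad above level; at 0.6 it is level; at 1.15 it is 0.55 rad below level. The grip's axis is 165 mm from the axle. A spring returns the lever to 0: about 3 N at the grip to start it, about 10 N at the stop; let go, it flies back up.
- handle: the lever's cross grip: a dark grey plastic round bar, 20 mm in diameter, 90 mm long (a 24 mm collar on its outer 6 mm), lying along the press's y, to the right of the arm's end; origin at its middle, 165 mm from the axle and 50 mm to the right of the arm. It is a sleeve that turns freely on its pin, so the fingers need not tilt as the lever swings. Clear on all sides and above by at least 60 mm over its outer 70 mm.
- lever_mark (a point): point on the lever arm (a 12 mm round steel bar), 80 mm from the axle; its x axis runs along the arm from the grip to the axle.
- set_pointer (a joint): setting pointer's angle in rad, on the same axle and counted as the lever's: the lever lies alongside it when both angles are equal. Set somewhere between 0.6 and 0.9; it stays by friction and must not be moved.
- set_tip (a point): tip of the setting pointer, a flat aluminium arm 85 mm long, 10 mm high and 5 mm thick, between the press head and the lever arm; the point is 80 mm from the axle, 17.5 mm to the left of the lever arm's middle; its x axis runs along the pointer to the axle.
- foot: round black sprung foot under the ram, 40 mm in diameter; origin at the centre of its underside. The lever drives it down 18 mm per rad; it meets the jar's lid at about 0.45 rad and is then pressed in against its own spring.
- jar: specimen jar with a blue lid, 53 mm in diameter, 65 mm high, standing loose in the steel ring on the press base under the foot; origin at the centre of its underside.
- spare_jar: a like jar on the bench to the left of the press, 53 x 65 mm; origin under its centre. Stays where it is.
- dropper: brown dropper bottle left of the press, 32 mm wide, 96 mm high; origin under its centre. Stays where it is.
- counter: round tally counter lying to the right of the press, 64 x 54 x 26 mm; origin under its centre. Stays where it is.
- slides: blue slide box, 89 x 100 x 32 mm, to the right on the bench; origin under its centre. Stays where it is.
There are look-alikes about, which are no part of the job. What is shaped like the jar but green or yellow is not meant.

How it is judged (in metres and radians):
On the way, in this order (a step that is already met when the one before it is completed fails the run):
1. the lever is pulled down to its stop (value of joint lever above 1.07 rad), for 0.1 s.
2. the lever is eased back up, with the hand still on its grip (value of joint lever below 0.12 rad and contact force between the fingers and handle above 0.3 N), for 0.1 s.
3. the lever is held alongside the pointer for two seconds (angle between the x axis of lever_mark and the x axis of set_tip, either way round below 0.07 rad and contact force between the fingers and handle above 1.5 N and contact force between foot and jar above 1 N), for 2 s.
At the end, for the whole second after the job is handed in: The fingers hold the lever's grip (more than 1.5 N) with the arm within 0.07 rad of the setting pointer, the foot presses on the jar's lid with more than 1 N, and the jar stands upright in its nest, within 6 mm of the foot's axis (all of step 3 and horizontal distance between jar and foot below 0.006 m and angle between jar's own z axis and vertical below 0.06 rad); the arm keeps its last pose, push and grip.
It fails at once if the lever springs back (faster than 1.5 rad/s upwards) (velocity of joint lever below -1.5 rad/s).
It fails at once if the setting pointer is moved (6 mm at its tip) (distance of set_tip from where it was at the start of the episode above 0.006 m).
It fails at once if a bystander (spare jar, dropper bottle, tally counter, slide box) is moved by more than 25 mm (distance of any of spare_jar, dropper, counter, slides from where it was at the start of the episode above 0.025 m).
It also fails if it takes over 54 s, if anything falls off the work surface, if the arm or the gripper's body presses on something with over 40 N, if the wrist force passes 120 N, or if a joint passes its speed limit or range.

## Working session

There is one attempt and no reset: what is moved stays moved. The work goes in short steps, Python scripts to look and compute and a tool call to move; the robot and the scene stay as the last step left them, time stands still between calls to the robot, and variables do not carry over. Pictures are saved under pics/ and viewed, and the job is handed in when it is done.

Besides the shell and the picture viewer there is one more tool, called after ">>>" as a command line: name --argument value ..., lists and objects as JSON in quotes. servo_tool: Moves the arm, as the interface text tells. Its arguments: {"type":"object","properties":{"plan":{"type":"array"},"squeeze":{"type":"number"}},"required":["plan"]}

```bash
ls; mkdir -p pics
python3 - <<'E'
from cell import robot
import cv2,numpy as np
print(robot.sense())
for n in ["side","top","wrist"]:
    c=robot.capture(n); cv2.imwrite(f"pics/{n}0.png",c["image"][:,:,::-1]); np.savez(f"{n}0.npz",**c)
    print(n,c["mtx"].tolist(),c["xyz"],c["orientation"])
E
```

```text
pics
{'time_s': 0.0, 'joints': array([-1.34301179,  0.46837778, -0.01155888,  1.60365701,  0.00597332,
        1.07140203, -0.05631378]), 'qvel': array([-0.00063898, -0.00141944,  0.0018334 , -0.00026735,  0.00018713,
       -0.00133332, -0.00083613]), 'tau': array([-8.17699456e-04, -5.32385302e+01,  2.16117088e-02, -2.51310933e+01,
        1.16086102e-02,  7.76420493e-03, -1.69429671e-05]), 'tool_pos': array([173.80390019, 625.76139505, 244.32407519]), 'eef_rot': array([ 0.21123962,  1.56043707, -0.21408325]), 'contact_force': array([0.46211238, 0.63443159, 0.65920598]), 'moment': array([-0.00936222, -0.0006073 ,  0.01668468]), 'opening': 1.0011983184005333}
side [[375.363813153837, 0.0, 321.6765717357118], [0.0, 375.363813153837, 198.30900918088344], [0.0, 0.0, 1.0]] [ 440.78814868 1093.80775731  602.54836561] [-0.2603049   2.54707306 -1.66108696]
top [[482.1760287661915, 0.0, 324.10245698820705], [0.0, 482.1760287661915, 196.1032308152556], [0.0, 0.0, 1.0]] [ 508.57156348  106.04015773 1496.90814622] [-2.16569064  2.19783671 -0.0745718 ]
wrist [[309.70691628693146, 0.0, 319.2860261303647], [0.0, 309.70691628693146, 201.12199803038706], [0.0, 0.0, 1.0]] [103.842867   644.80761615 373.44201255] [2.311079   1.75714486 0.25206788]
```

View pics/side0.png

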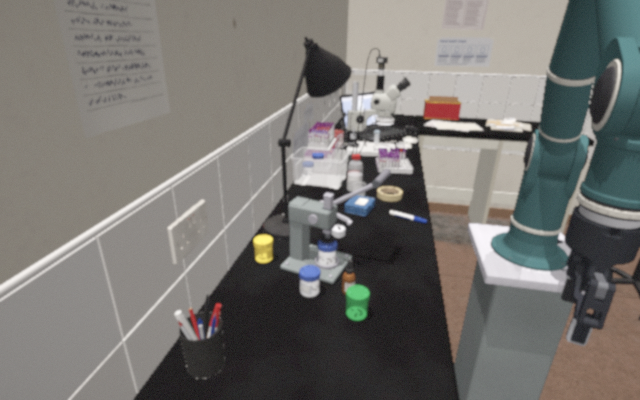

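View pics/top0.png

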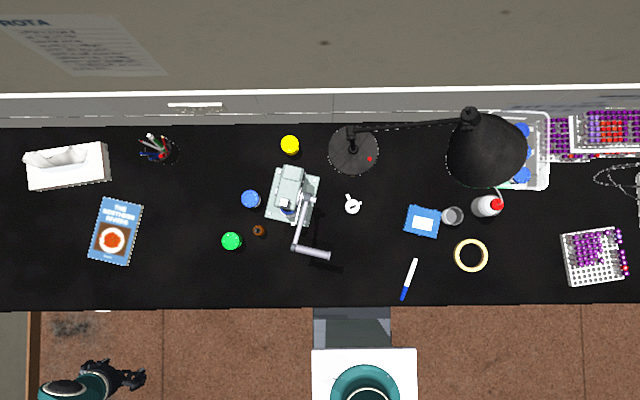

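View pics/wrist0.png

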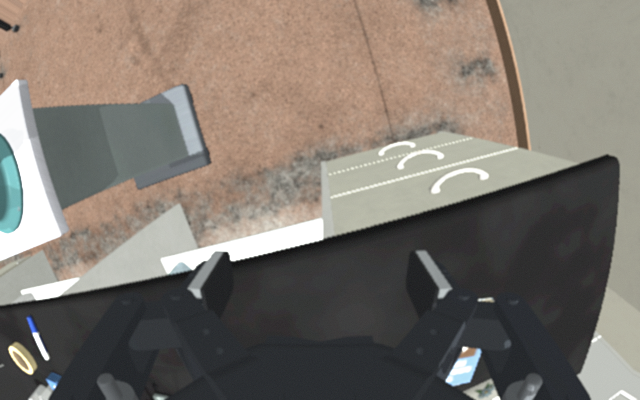

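The top view shows the press at about (292,195), with the lever arm running down to (298,245) and the grip from there to (328,256). In the side view the press is at (318,235) and the grip at about (375,185). I'll zoom in on both.

Run:
```python
import cv2
a=cv2.imread("pics/side0.png")[160:300,260:420]; b=cv2.imread("pics/top0.png")[150:275,230:380]
cv2.imwrite("pics/side0z.png",cv2.resize(a,None,fx=5,fy=5,interpolation=cv2.INTER_NEAREST)[:600])
cv2.imwrite("pics/side0z.png",cv2.resize(a,None,fx=4,fy=4,interpolation=cv2.INTER_CUBIC))
cv2.imwrite("pics/top0z.png",cv2.resize(b,None,fx=4.8,fy=4.8,interpolation=cv2.INTER_CUBIC))
```

```text
(no output)
```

View pics/side0z.png

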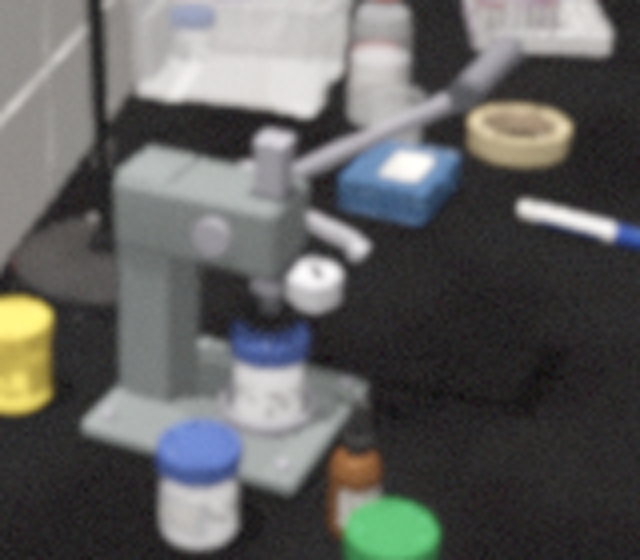

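View pics/top0z.png

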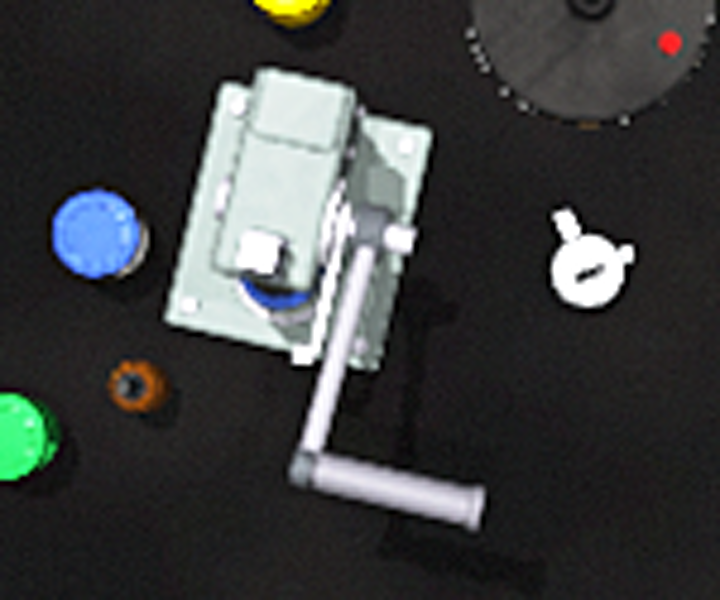

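Both views show the lever fully up. In the top view the grip runs from (296,248) to (330,256), and the pointer tip is at (293,224). In the side view the pointer tip is at about (349,222). I'll back-project these points using depth and cross-check the two views.

```bash
cat > h.py <<'E'
import numpy as np,cv2
from scipy.spatial.transform import Rotation as R
def load(f): return dict(np.load(f))
def ray(c,u,v,fish=False):
    K=c["mtx"]; x=(u-K[0,2])/K[0,0]; y=(v-K[1,2])/K[1,1]
    if fish:
        r=np.hypot(x,y); d=np.array([x/r*np.sin(r),y/r*np.sin(r),np.cos(r)]) if r>1e-9 else np.array([0,0,1.])
    else: d=np.array([x,y,1.])
    return R.from_rotvec(c["orientation"]).apply(d)
def plane(c,u,v,z,fish=False):
    d=ray(c,u,v,fish); return c["xyz"]+d*(z-c["xyz"][2])/d[2]
def dep(c,u,v,k=0):
    z=c["range_z"][int(round(v))-k:int(round(v))+k+1,int(round(u))-k:int(round(u))+k+1]; z=np.median(z)
    return c["xyz"]+ray(c,u,v)*z
def proj(c,p):
    q=R.from_rotvec(c["orientation"]).inv().apply(np.asarray(p)-c["xyz"]); K=c["mtx"]
    return K[0,0]*q[0]/q[2]+K[0,2],K[1,1]*q[1]/q[2]+K[1,2]
def tri(c1,p1,c2,p2,f1=False,f2=False):
    a=ray(c1,*p1,f1);b=ray(c2,*p2,f2);a/=np.linalg.norm(a);b/=np.linalg.norm(b)
    s=np.linalg.lstsq(np.c_[a,-b],c2["xyz"]-c1["xyz"],rcond=None)[0]
    P=c1["xyz"]+a*s[0];Q=c2["xyz"]+b*s[1]; return (P+Q)/2,np.linalg.norm(P-Q)
E
python3 - <<'E'
from h import *
np.set_printoptions(precision=1,suppress=True)
t=load("top0.npz");s=load("side0.npz")
T=lambda x,y:(230+x/4.8-.5+.1,150+y/4.8-.4); S=lambda x,y:(260+x/4-.4,160+y/4-.4)
for n,p in dict(inner=(312,469),q1=(350,477),mid=(395,487),q3=(440,498),outer=(478,508),hub=(370,225),arm=(340,350),ptip=(303,353),ptr=(320,290),b1=(222,84),b2=(433,128),b3=(166,320),b4=(375,370)).items():
    print("top",n,np.round(T(*p),1),dep(t,*T(*p)))
for n,p in dict(gout=(512,50),gin=(465,95),arm=(390,125),ptip=(360,245),ptr=(325,225)).items():
    print("side",n,np.round(S(*p),1),dep(s,*S(*p)))
print(tri(t,T(478,508),s,S(515,52)), tri(t,T(303,353),s,S(360,248)))
E
```

```text
top inner [294.6 247.3] [469.4 188.4 262. ]
top q1 [302.5 249. ] [464.8 168.4 260.4]
top mid [311.9 251.1] [459.1 144.6 259.5]
top q3 [321.3 253.4] [453.  120.7 260. ]
top outer [329.2 255.4] [447.8 100.6 266.5]
top hub [306.7 196.5] [605.4 159.7 171.7]
top arm [300.4 222.5] [533.1 175.4 215.9]
top ptip [292.7 223.1] [533.2 201.2 139.6]
top ptr [296.3 210. ] [572.9 194.9  74.1]
top b1 [275.8 167.1] [711.5 262.    0.6]
top b2 [319.8 176.3] [681.  125.   -3.2]
top b3 [264.2 216.3] [558.3 299.2   1.6]
top b4 [307.7 226.7] [524.  164.3   7. ]
side gout [387.6 172.1] [442.3 114.9 258.2]
side gin [375.8 183.4] [468.7 199.9 255.6]
side arm [357.1 190.8] [515.7 189.2 226.1]
side ptip [349.6 220.8] [529.7 202.1 143.1]
side ptr [340.8 215.8] [555.3 190.2 149.4]
(array([443.6, 100.5, 251.6]), np.float64(6.84571683116677)) (array([531.5, 201. , 140.3]), np.float64(3.419452188511321))
```

```bash
cat >> h.py <<'E'
PSI=-0.236
PX=np.array([np.cos(PSI),np.sin(PSI),0]);PY=np.array([-np.sin(PSI),np.cos(PSI),0]);AX=np.array([603.5,160.5,160.])
def grip(th,off=62,r=165): return AX-r*np.cos(th-.6)*PX+np.array([0,0,-r*np.sin(th-.6)])-off*PY
def down(sgn=1):
    x=np.array([0,0,-1.]);y=sgn*PX;return R.from_matrix(np.c_[x,y,np.cross(x,y)])
def move(st,p,Rt):
    R0=R.from_rotvec(st["eef_rot"]);d=R0.inv().apply(p-st["tool_pos"]);w=np.degrees((R0.inv()*Rt).as_rotvec());return d,w
E
python3 - <<'E'
from h import *; from cell import robot
np.set_printoptions(precision=1,suppress=True)
s=robot.sense();print(R.from_rotvec(s["eef_rot"]).as_matrix())
for g in(1,-1): print(move(s,np.array([457,132,370.]),down(g)))
print(grip(0))
E
```

```text
[[-0.   0.3  1. ]
 [-0.   1.  -0.3]
 [-1.  -0.   0. ]]
(array([-124.9, -400.3,  405. ]), array([88. ,  0.1,  0.1]))
(array([-124.9, -400.3,  405. ]), array([-92. ,  -0.1,   0.1]))
[456.6 132.1 253.2]
```

>>> servo_tool --plan '[{"dx": -50,"dy": -20,"dz": 20,"rx": 8,"jaw": 85},{"dx": -80,"dy": -60,"dz": 60,"rx": 16,"jaw": 85},{"dx": -100,"dy": -100,"dz": 100,"rx": 24,"jaw": 85},{"dx": -125,"dy": -140,"dz": 140,"rx": 32,"jaw": 85},{"dx": -125,"dy": -180,"dz": 180,"rx": 40,"jaw": 85},{"dx": -125,"dy": -220,"dz": 220,"rx": 48,"jaw": 85},{"dx": -125,"dy": -260,"dz": 260,"rx": 56,"jaw": 85},{"dx": -125,"dy": -300,"dz": 300,"rx": 64,"jaw": 85},{"dx": -125,"dy": -340,"dz": 340,"rx": 72,"jaw": 85},{"dx": -125,"dy": -375,"dz": 380,"rx": 80,"jaw": 85},{"dx": -125,"dy": -400,"dz": 405,"rx": 88,"jaw": 85},{"dx": -125,"dy": -400,"dz": 405,"rx": 88,"jaw": 85}]' --squeeze 40

```text
invalid input at $.plan[0]: expected keys rx, ry, rz, dx, dy, dz, jaw
```

Run:
```python
from h import *; from cell import robot
s=robot.sense();print(s)
for n in ["side","wrist"]:
    c=robot.capture(n); cv2.imwrite(f"pics/{n}1.png",c["image"][:,:,::-1]); np.savez(f"{n}1.npz",**c); print(c["xyz"],c["orientation"])
```

```text
{'time_s': 0.15, 'joints': array([-1.34298606,  0.46818459, -0.01159248,  1.60343666,  0.00599875,
        1.07137779, -0.05634194]), 'qvel': array([ 1.00289176e-04, -2.48721108e-03,  1.04746491e-03, -3.16771294e-03,
       -3.65784971e-05,  2.68010765e-03, -8.68707415e-04]), 'tau': array([ 1.31428296e-03, -5.32792997e+01,  2.19034182e-02, -2.51555353e+01,
        1.15317080e-02,  5.55858045e-03,  4.11086333e-06]), 'tool_pos': array([173.83636477, 625.89185098, 244.54065556]), 'eef_rot': array([ 0.21159153,  1.56039126, -0.21374891]), 'contact_force': array([0.47768441, 0.42017865, 0.29241197]), 'moment': array([-0.00210641, -0.03425346, -0.00463589]), 'opening': 0.9940129120579512}
[ 440.78814868 1093.80775731  602.54836561] [-0.2603049   2.54707306 -1.66108696]
[103.86466091 644.90367995 373.7127777 ] [2.31137123 1.75722745 0.25267174]
```

View pics/wrist1.png

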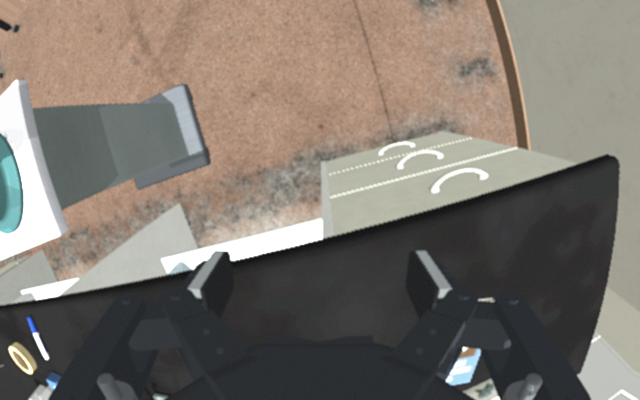

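View pics/side1.png

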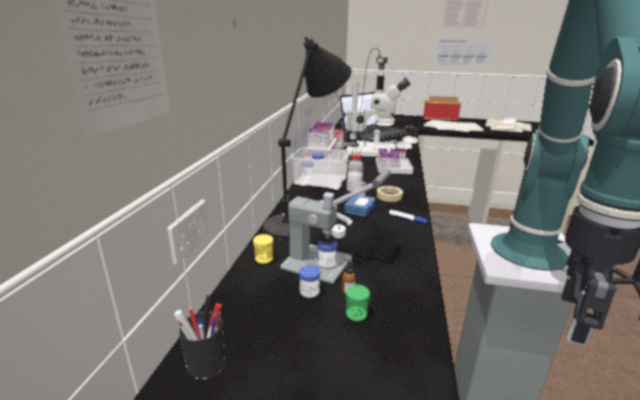

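The call was refused because every row needs all its keys, so nothing has moved. I'll send it again with them filled in.

>>> servo_tool --plan '[{"dx": -50,"dy": -20,"dz": 20,"rx": 8,"ry": 0,"rz": 0,"jaw": 85},{"dx": -80,"dy": -60,"dz": 60,"rx": 16,"ry": 0,"rz": 0,"jaw": 85},{"dx": -100,"dy": -100,"dz": 100,"rx": 24,"ry": 0,"rz": 0,"jaw": 85},{"dx": -125,"dy": -140,"dz": 140,"rx": 32,"ry": 0,"rz": 0,"jaw": 85},{"dx": -125,"dy": -180,"dz": 180,"rx": 40,"ry": 0,"rz": 0,"jaw": 85},{"dx": -125,"dy": -220,"dz": 220,"rx": 48,"ry": 0,"rz": 0,"jaw": 85},{"dx": -125,"dy": -260,"dz": 260,"rx": 56,"ry": 0,"rz": 0,"jaw": 85},{"dx": -125,"dy": -300,"dz": 300,"rx": 64,"ry": 0,"rz": 0,"jaw": 85},{"dx": -125,"dy": -340,"dz": 340,"rx": 72,"ry": 0,"rz": 0,"jaw": 85},{"dx": -125,"dy": -375,"dz": 380,"rx": 80,"ry": 0,"rz": 0,"jaw": 85},{"dx": -125,"dy": -400,"dz": 405,"rx": 88,"ry": 0,"rz": 0,"jaw": 85},{"dx": -125,"dy": -400,"dz": 405,"rx": 88,"ry": 0,"rz": 0,"jaw": 85}]' --squeeze 40

```text
time_s: 1.75
tool_pos: [458.1, 129.7, 370.5]
eef_rot: [1.385, 1.084, -1.385]
contact_force: [0.6, 0.3, -1.0]
opening: 0.999
```

Run:
```python
from h import *; from cell import robot
s=robot.sense();print(s)
for n in ["side","wrist"]:
    c=robot.capture(n); cv2.imwrite(f"pics/{n}2.png",c["image"][:,:,::-1]); np.savez(f"{n}2.npz",**c); print(c["xyz"],c["orientation"])
```

```text
{'time_s': 1.75, 'joints': array([-0.84349342,  0.03395883,  0.51808558,  1.87941307, -0.01740787,
        1.23223072, -0.56192219]), 'qvel': array([-0.03520255,  0.00148819, -0.06785207,  0.0066566 , -0.02235502,
        0.00288711,  0.01609132]), 'tau': array([  1.18099015, -25.47234178,   1.74060568, -27.18021691,
         0.21405197,  -0.03603778,  -0.15275045]), 'tool_pos': array([458.0962451 , 129.71233522, 370.49342879]), 'eef_rot': array([ 1.3854088 ,  1.08427445, -1.38482477]), 'contact_force': array([ 0.57893852,  0.28990476, -0.96068415]), 'moment': array([ 0.02592005, -0.04537518, -0.01400107]), 'opening': 0.9989805848594003}
[ 440.78814868 1093.80775731  602.54836561] [-0.2603049   2.54707306 -1.66108696]
[473.2954276  200.96451396 499.37280972] [ 2.8384767  -0.33854181 -0.04935738]
```

View pics/wrist2.png

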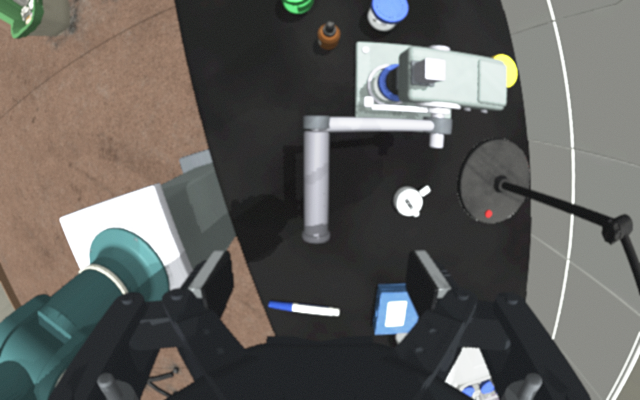

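View pics/side2.png

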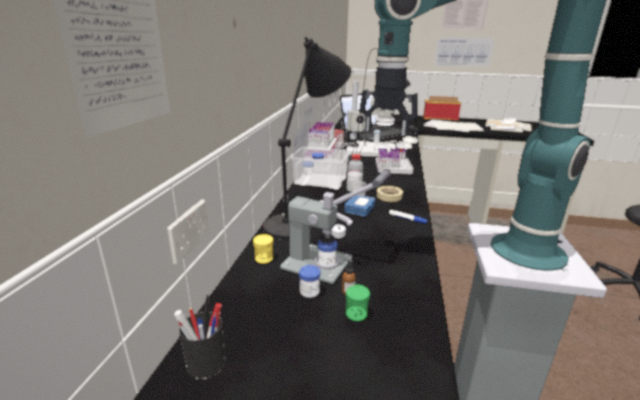

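The wrist view shows the grip along column ~316, rows 128–238, centred between the fingers. The side view shows the bench undisturbed. I'll check the grip position by ray and triangulation.

Run:
```python
from h import *
np.set_printoptions(precision=1,suppress=True)
w=load("wrist2.npz");t=load("top0.npz");s=load("side2.npz")
im=w["image"].astype(int)
# grip edges per row
for v in (145,170,195,215):
    row=im[v,285:350].sum(1); m=np.where(row>250)[0]+285; print(v,m.min(),m.max(),plane(w,(m.min()+m.max())/2,v,253.2,True))
print("outer",plane(w,316,240,253.2,True),"collar",plane(w,316,228,253.2,True),"armjoint",plane(w,316,124,253.2,True))
T=lambda x,y:(230+x/4.8-.4,150+y/4.8-.4)
print(tri(w,(316,240),t,T(482,509),True), tri(w,(316,124),t,T(305,468),True))
print(grip(0,50),grip(0,95),grip(0,0))
print("width at",[np.linalg.norm(plane(w,304,195,253,True)-plane(w,328,195,253,True))])
# pointer depth in side & top
for c,n in((t,"top"),(s,"side")):
    im=c["image"]; 
    out=[]
    for v in range(150,250):
        for u in range(270,380):
            z=c["range_z"][v,u]
            if z<=0: continue
            P=c["xyz"]+ray(c,u,v)*z; q=P-AX; l=(q@PX,q@PY,q[2])
            if 8<l[1]<26 and -88<l[0]<-35 and -60<l[2]<20: out.append((u,v,*np.round(l,1)))
    print(n,len(out)); [print(*map(float,o)) for o in out]
```

```text
145 304 328 [464.6 176.8 253.2]
170 304 328 [459.8 157.1 253.2]
195 304 328 [454.8 136.7 253.2]
215 304 327 [450.3 119.9 253.2]
outer [445.2  97.6 253.2] collar [447.9 108.5 253.2] armjoint [468.6 193.1 253.2]
(array([446.1,  98.5, 255.6]), np.float64(1.1866419291092807)) (array([469. , 193. , 248.9]), np.float64(1.0555657343092348))
[459.4 143.7 253.2] [448.9 100.  253.2] [471.1 192.3 253.2]
width at [np.float64(19.793101717904136)]
top 47
296.0 209.0 -37.4 22.3 -10.0
298.0 209.0 -36.3 16.6 -5.9
299.0 209.0 -35.7 13.8 -5.9
294.0 210.0 -42.2 24.9 19.1
295.0 210.0 -41.2 23.4 3.9
298.0 210.0 -39.0 15.9 -5.5
299.0 210.0 -38.5 13.0 -2.8
298.0 211.0 -41.8 15.1 -3.6
299.0 211.0 -41.1 12.7 -8.1
298.0 212.0 -44.4 14.8 -7.5
299.0 212.0 -43.6 12.6 -15.1
297.0 213.0 -47.7 17.0 -9.3
298.0 213.0 -47.3 13.8 -2.6
297.0 214.0 -50.4 16.4 -9.5
298.0 214.0 -49.8 13.8 -11.9
297.0 215.0 -53.2 15.5 -5.5
298.0 215.0 -52.6 13.0 -9.1
297.0 216.0 -55.8 15.3 -11.6
298.0 216.0 -55.2 12.5 -11.0
296.0 217.0 -59.3 17.0 -5.6
297.0 217.0 -58.6 14.7 -11.7
296.0 218.0 -61.9 16.9 -14.1
297.0 218.0 -61.4 13.8 -7.2
296.0
[... 1670 characters left out ...]
18.4
342.0 219.0 -59.2 22.2 -16.9
343.0 219.0 -59.5 15.1 -20.0
344.0 219.0 -63.3 17.6 -18.0
345.0 219.0 -67.7 21.8 -15.1
346.0 219.0 -69.5 19.0 -16.0
347.0 219.0 -72.6 19.7 -14.9
348.0 219.0 -74.3 16.6 -16.0
343.0 220.0 -61.4 20.0 -20.4
344.0 220.0 -64.1 19.6 -20.0
345.0 220.0 -67.3 20.4 -18.9
346.0 220.0 -70.2 20.5 -18.2
347.0 220.0 -72.7 19.6 -18.0
348.0 220.0 -75.6 19.8 -17.2
349.0 220.0 -78.5 20.1 -16.4
345.0 221.0 -66.8 18.6 -22.8
346.0 221.0 -70.7 21.5 -20.6
347.0 221.0 -73.6 21.8 -19.8
349.0 221.0 -80.3 24.8 -16.8
350.0 221.0 -82.2 22.0 -17.7
351.0 221.0 -84.0 19.2 -18.6
350.0 222.0 -83.4 25.0 -19.0
351.0 222.0 -84.7 20.8 -20.7
350.0 223.0 -83.8 25.9 -21.5
350.0 224.0 -83.8 25.2 -24.8
```

The measured grip axis is 253±3 mm high, 19.8 mm across, and about 5 mm toward the robot from the TCP, which agrees with the text. I'll straddle it and leave the jaws open.

>>> servo_tool --plan '[{"dx": 20,"dy": -4.5,"dz": 0,"rx": 0,"ry": 0,"rz": 0,"jaw": 85},{"dx": 50,"dy": -4.5,"dz": 0,"rx": 0,"ry": 0,"rz": 0,"jaw": 85},{"dx": 80,"dy": -4.5,"dz": 0,"rx": 0,"ry": 0,"rz": 0,"jaw": 85},{"dx": 105,"dy": -4.5,"dz": 0,"rx": 0,"ry": 0,"rz": 0,"jaw": 85},{"dx": 122,"dy": -4.5,"dz": 0,"rx": 0,"ry": 0,"rz": 0,"jaw": 85},{"dx": 122,"dy": -4.5,"dz": 0,"rx": 0,"ry": 0,"rz": 0,"jaw": 60},{"dx": 122,"dy": -4.5,"dz": 0,"rx": 0,"ry": 0,"rz": 0,"jaw": 45},{"dx": 122,"dy": -4.5,"dz": 0,"rx": 0,"ry": 0,"rz": 0,"jaw": 40}]' --squeeze 40

```text
time_s: 2.85
tool_pos: [453.1, 134.1, 249.1]
eef_rot: [1.382, 1.089, -1.379]
contact_force: [-0.3, -0.3, 1.2]
opening: 0.474
```

Run:
```python
from h import *; from cell import robot
s=robot.sense();print(s["tool_pos"],s["contact_force"],s["opening"])
for n in ["side","wrist"]:
    c=robot.capture(n); cv2.imwrite(f"pics/{n}3.png",c["image"][:,:,::-1]); np.savez(f"{n}3.npz",**c)
cv2.imwrite("pics/side3z.png",cv2.resize(cv2.imread("pics/side3.png")[130:270,280:440],None,fx=4,fy=4,interpolation=cv2.INTER_CUBIC))
```

```text
[453.11942486 134.11242354 249.13628968] [-0.25864558 -0.28814038  1.20295342] 0.4741399076325358
```

View pics/wrist3.png

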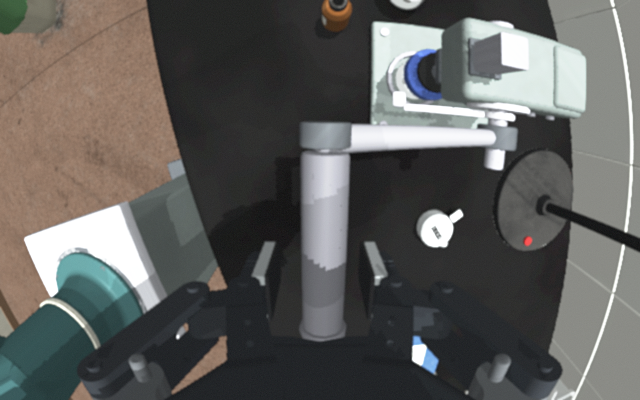

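View pics/side3z.png

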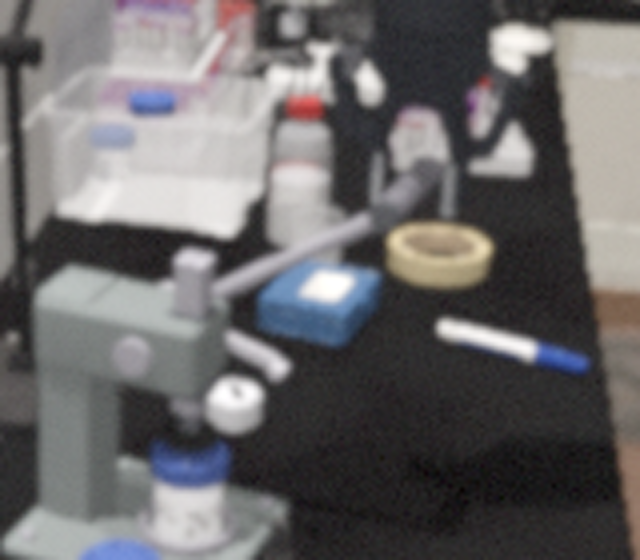

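The pads straddle the grip, with finger columns 265 and 375 and the bar at 325. Closing now.

>>> servo_tool --plan '[{"dx": 0,"dy": 1.0,"dz": 0,"rx": 0,"ry": 0,"rz": 0,"jaw": 28},{"dx": 0,"dy": 1.0,"dz": 0,"rx": 0,"ry": 0,"rz": 0,"jaw": 15},{"dx": 0,"dy": 1.0,"dz": 0,"rx": 0,"ry": 0,"rz": 0,"jaw": 5},{"dx": 0,"dy": 1.0,"dz": 0,"rx": 0,"ry": 0,"rz": 0,"jaw": 5},{"dx": 0,"dy": 1.0,"dz": 0,"rx": 0,"ry": 0,"rz": 0,"jaw": 5},{"dx": 0,"dy": 1.0,"dz": 0,"rx": 0,"ry": 0,"rz": 0,"jaw": 5}]' --squeeze 60

```text
time_s: 3.7
tool_pos: [454.2, 133.3, 248.4]
eef_rot: [1.382, 1.087, -1.38]
contact_force: [3.3, -0.8, 0.5]
opening: 0.212
```

Run:
```python
from h import *; from cell import robot
s=robot.sense();print(s["tool_pos"],s["contact_force"],s["opening"],s["moment"],s["joints"])
c=robot.capture("wrist"); cv2.imwrite("pics/wrist4.png",c["image"][:,:,::-1]); np.savez("wrist4.npz",**c)
np.set_printoptions(precision=1,suppress=True)
R0=R.from_rotvec(s["eef_rot"]);print(R0.as_matrix().round(3))
AXc=AX.copy()
G=s["tool_pos"]-5*R0.as_matrix()[:,0]
off=-(G-AX)@PY; print("grasp",G,"off",off,"x,z rel",(G-AX)@PX,G[2]-160)
b=G
for th in np.arange(0,1.3,.1):
    d=R0.inv().apply(grip(th,off)-grip(0,off)); print(round(th,2),d)
```

```text
[454.15614558 133.30825949 248.39846821] [ 3.29097216 -0.79919753  0.53323619] 0.21204311901996695 [-0.16545059 -0.76304344 -0.10017262] [-0.81836573  0.16243578  0.51636163  2.04628502 -0.09770157  0.95496769
 -0.48740508]
[[ 0.   1.  -0.2]
 [ 0.  -0.2 -1. ]
 [-1.   0.  -0. ]]
grasp [454.2 133.3 253.4] off 61.35863408710311 x,z rel -138.8513329079593 93.39846542390853
0.0 [0. 0. 0.]
0.1 [14.1 -8.6  0. ]
0.2 [ 28.9 -15.8   0. ]
0.3 [ 44.4 -21.5   0. ]
0.4 [ 60.4 -25.6   0. ]
0.5 [ 76.7 -28.1   0. ]
0.6 [ 93.1 -28.9   0. ]
0.7 [109.6 -28.1   0. ]
0.8 [125.9 -25.7   0. ]
0.9 [141.9 -21.6   0.1]
1.0 [157.4 -16.    0.1]
1.1 [172.3  -8.8   0.1]
1.2 [186.3  -0.2   0.1]
```

View pics/wrist4.png

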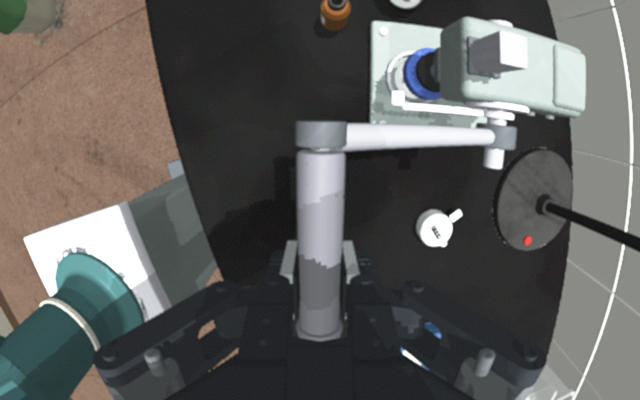

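The grip is held, with the opening at 0.21 (about 18 mm) and the grasp point at (454,133,253), as predicted. I'll pull down along the arc for the first 0.3 rad, then check the forces.

>>> servo_tool --plan '[{"dx": 7,"dy": -4.5,"dz": 0,"rx": 0,"ry": 0,"rz": 0,"jaw": 5},{"dx": 14,"dy": -8.5,"dz": 0,"rx": 0,"ry": 0,"rz": 0,"jaw": 5},{"dx": 21.5,"dy": -12.5,"dz": 0,"rx": 0,"ry": 0,"rz": 0,"jaw": 5},{"dx": 29,"dy": -16,"dz": 0,"rx": 0,"ry": 0,"rz": 0,"jaw": 5},{"dx": 36.5,"dy": -19,"dz": 0,"rx": 0,"ry": 0,"rz": 0,"jaw": 5},{"dx": 44.5,"dy": -21.5,"dz": 0,"rx": 0,"ry": 0,"rz": 0,"jaw": 5},{"dx": 44.5,"dy": -21.5,"dz": 0,"rx": 0,"ry": 0,"rz": 0,"jaw": 5}]'

```text
time_s: 4.62
tool_pos: [433.5, 138.5, 203.5]
eef_rot: [1.382, 1.087, -1.379]
contact_force: [5.4, -1.8, 2.8]
opening: 0.219
```

Run:
```python
from h import *; from cell import robot
np.set_printoptions(precision=2,suppress=True)
s=robot.sense();f=s["contact_force"];print(s["tool_pos"],f,"press x,y:",f@PX,f@PY,s["opening"],s["moment"])
c=robot.capture("side"); cv2.imwrite("pics/side5.png",c["image"][:,:,::-1]); np.savez("side5.npz",**c)
cv2.imwrite("pics/side5z.png",cv2.resize(cv2.imread("pics/side5.png")[130:270,280:440],None,fx=4,fy=4,interpolation=cv2.INTER_CUBIC))
```

```text
[433.48 138.46 203.46] [ 5.38 -1.81  2.76] press x,y: 5.656852423404915 -0.5034774613032942 0.2188339120315745 [-0.27 -1.19 -0.07]
```

View pics/side5z.png

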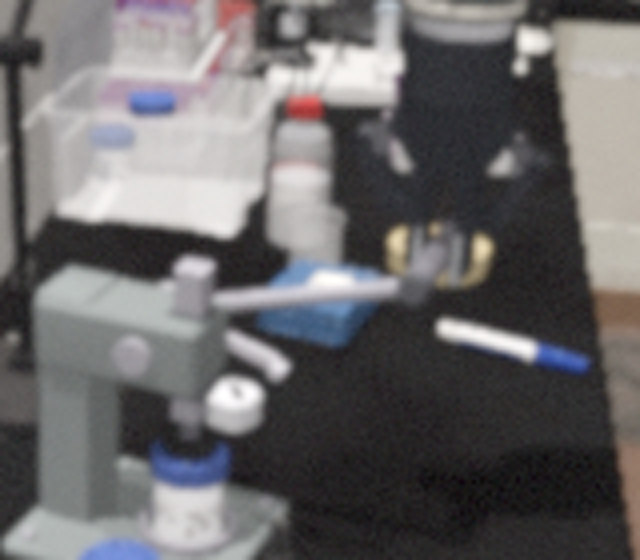

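The lever follows, and the arm looks nearly level in the side view. Continuing to the stop.

>>> servo_tool --plan '[{"dx": 13.5,"dy": -3,"dz": 0,"rx": 0,"ry": 0,"rz": 0,"jaw": 5},{"dx": 27.5,"dy": -5,"dz": 0,"rx": 0,"ry": 0,"rz": 0,"jaw": 5},{"dx": 41.5,"dy": -6,"dz": 0,"rx": 0,"ry": 0,"rz": 0,"jaw": 5},{"dx": 55.5,"dy": -6,"dz": 0,"rx": 0,"ry": 0,"rz": 0,"jaw": 5},{"dx": 69.5,"dy": -5,"dz": 0,"rx": 0,"ry": 0,"rz": 0,"jaw": 5},{"dx": 83,"dy": -2.5,"dz": 0,"rx": 0,"ry": 0,"rz": 0,"jaw": 5},{"dx": 97,"dy": 1,"dz": 0,"rx": 0,"ry": 0,"rz": 0,"jaw": 5},{"dx": 110,"dy": 5.5,"dz": 0,"rx": 0,"ry": 0,"rz": 0,"jaw": 5},{"dx": 122.5,"dy": 11,"dz": 0,"rx": 0,"ry": 0,"rz": 0,"jaw": 5},{"dx": 133,"dy": 17,"dz": 0,"rx": 0,"ry": 0,"rz": 0,"jaw": 5},{"dx": 136,"dy": 18.5,"dz": 0,"rx": 0,"ry": 0,"rz": 0,"jaw": 5},{"dx": 136,"dy": 18.5,"dz": 0,"rx": 0,"ry": 0,"rz": 0,"jaw": 5}]'

```text
time_s: 6.18
tool_pos: [450.8, 134.3, 68.6]
eef_rot: [1.382, 1.09, -1.381]
contact_force: [-2.7, -1.1, 27.0]
opening: 0.211
```

Run:
```python
from h import *; from cell import robot
np.set_printoptions(precision=2,suppress=True)
s=robot.sense();f=s["contact_force"];print(s["tool_pos"],f,"press x,y:",f@PX,f@PY,s["opening"],s["moment"])
G=s["tool_pos"]+[0,0,5];print((G-AX)@PX,G[2]-160)
for n in("side","wrist"):
    c=robot.capture(n); cv2.imwrite(f"pics/{n}6.png",c["image"][:,:,::-1]); np.savez(f"{n}6.npz",**c)
cv2.imwrite("pics/side6z.png",cv2.resize(cv2.imread("pics/side6.png")[150:290,280:440],None,fx=4,fy=4,interpolation=cv2.INTER_CUBIC))
```

```text
[450.83 134.28  68.63] [-2.73 -1.06 27.01] press x,y: -2.407745484286703 -1.6719088300067115 0.21144690036542582 [-0.24  0.56 -0.01]
-142.3085561903485 -86.36556330946881
```

View pics/side6z.png

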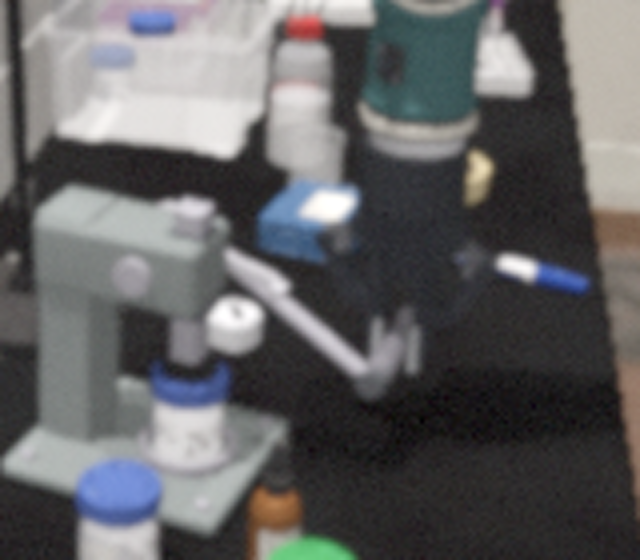

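View pics/wrist6.png

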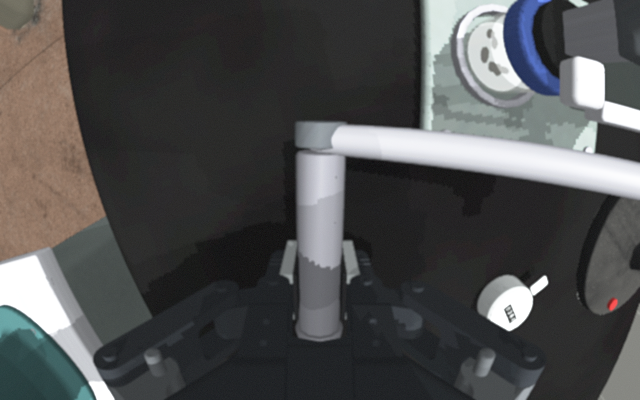

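The lever is at its stop: the grip height gives 1.15 rad and the force is 27 N up. I'll ease back slowly, pausing near 0.85 rad to compare the arm with the pointer.

>>> servo_tool --plan '[{"dx": 0,"dy": 0,"dz": 0,"rx": 0,"ry": 0,"rz": 0,"jaw": 5},{"dx": -4,"dy": -2.5,"dz": 0,"rx": 0,"ry": 0,"rz": 0,"jaw": 5},{"dx": -8,"dy": -5,"dz": 0,"rx": 0,"ry": 0,"rz": 0,"jaw": 5},{"dx": -15.5,"dy": -9,"dz": 0,"rx": 0,"ry": 0,"rz": 0,"jaw": 5},{"dx": -23,"dy": -12.5,"dz": 0,"rx": 0,"ry": 0,"rz": 0,"jaw": 5},{"dx": -31,"dy": -15,"dz": 0,"rx": 0,"ry": 0,"rz": 0,"jaw": 5},{"dx": -38.5,"dy": -18,"dz": 0,"rx": 0,"ry": 0,"rz": 0,"jaw": 5},{"dx": -46.5,"dy": -20,"dz": 0,"rx": 0,"ry": 0,"rz": 0,"jaw": 5},{"dx": -46.5,"dy": -20,"dz": 0,"rx": 0,"ry": 0,"rz": 0,"jaw": 5}]'

```text
time_s: 7.4
tool_pos: [431.9, 138.9, 114.6]
eef_rot: [1.382, 1.088, -1.379]
contact_force: [2.5, -1.4, 8.7]
opening: 0.21
```

Run:
```python
from h import *; from cell import robot
np.set_printoptions(precision=2,suppress=True)
s=robot.sense();f=s["contact_force"];print(s["tool_pos"],f,"press x,y:",f@PX,f@PY,s["opening"],s["moment"])
G=s["tool_pos"]+[0,0,5];print((G-AX)@PX,G[2]-160,"theta",.6+np.arcsin((160-G[2])/165))
for n in("side","wrist","top"):
    c=robot.capture(n); cv2.imwrite(f"pics/{n}7.png",c["image"][:,:,::-1]); np.savez(f"{n}7.npz",**c)
cv2.imwrite("pics/side7z.png",cv2.resize(cv2.imread("pics/side7.png")[195:255,320:400],None,fx=9,fy=9,interpolation=cv2.INTER_CUBIC))
```

```text
[431.87 138.91 114.58] [ 2.54 -1.43  8.69] press x,y: 2.8008241177213673 -0.797348100103835 0.20951873517630573 [-0.21 -0.64 -0.08]
-161.82308014494004 -40.42430320760258 theta 0.8475153368026365
```

View pics/side7z.png

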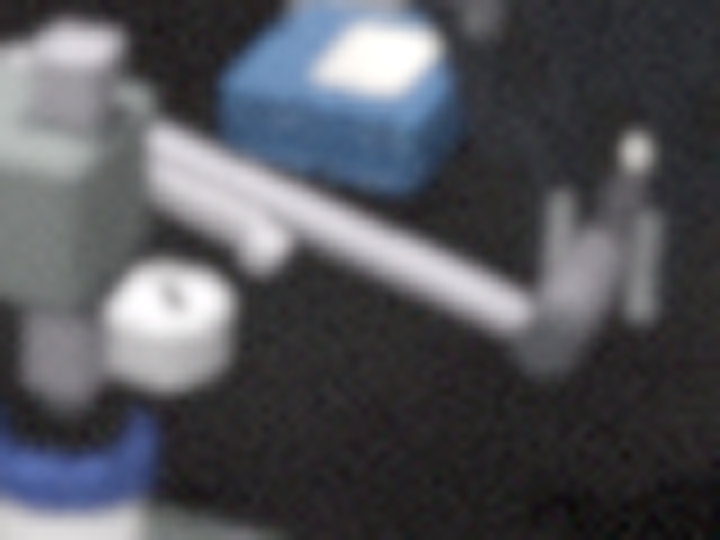

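View pics/wrist7.png

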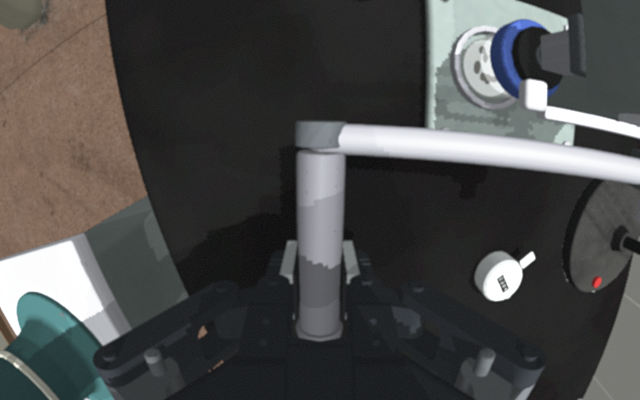

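In the side view the arm, at 0.848 rad from kinematics, lies nearly parallel to the pointer. I'll compare the two slopes by casting edge rays onto their planes.

Run:
```python
from h import *
np.set_printoptions(precision=3,suppress=True)
def pl(c,u,v,y):
    d=ray(c,u,v); s=((AX-c["xyz"])@PY+y)/(d@PY); P=c["xyz"]+d*s; q=P-AX; return q@PX,q[2]
def edges(c,cols,vr,thr=None):
    g=cv2.cvtColor(c["image"],cv2.COLOR_RGB2GRAY).astype(float); out=[]
    for u in cols:
        a=g[vr[0]:vr[1],u]; k=np.argmax(a); t=(a.max()+np.percentile(a,15))/2
        i=k
        while i>0 and a[i]>t:i-=1
        up=i+(t-a[i])/(a[i+1]-a[i])
        j=k
        while j<len(a)-1 and a[j]>t:j+=1
        lo=j-1+(a[j-1]-t)/(a[j-1]-a[j])
        out.append((u,vr[0]+up,vr[0]+lo))
    return np.array(out)
def rep(c,e,y,n):
    r=[]
    for k,l in((1,"up"),(2,"lo"),(None,"mid")):
        v=e[:,k] if k else e[:,1:].mean(1)
        P=np.array([pl(c,u,vv,y) for u,vv in zip(e[:,0],v)]); m=np.polyfit(P[:,0],P[:,1],1)
        r.append((l,float(round(.6+np.arctan(m[0]),3)),"thru axle",float(round(.6+np.mean(np.arctan2(-P[:,1],-P[:,0])),3))))
    print(n,r)
for f in("side0","side1","side2","side3"):
    c=load(f+".npz"); e=edges(c,range(339,348),(209,226)); 
    if f=="side0":print(e)
    rep(c,e,20,f)
c=load("side7.npz"); e=edges(c,range(356,374),(208,236)); print(e[::4]); rep(c,e,0,"lever .8475")
c=load("side6.npz"); e=edges(c,range(356,366),(208,246)); print(e[::4]);rep(c,e,0,"lever 1.15")
```

```text
[[339.    212.537 218.123]
 [340.    212.995 218.692]
 [341.    213.553 219.238]
 [342.    214.046 219.668]
 [343.    214.415 220.202]
 [344.    214.933 220.613]
 [345.    215.469 221.114]
 [346.    216.043 221.86 ]
 [347.    216.619 223.448]]
side0 [('up', 0.886, 'thru axle', 0.663), ('lo', 0.962, 'thru axle', 0.935), ('mid', 0.924, 'thru axle', 0.803)]
side1 [('up', 0.88, 'thru axle', 0.663), ('lo', 0.977, 'thru axle', 0.934), ('mid', 0.929, 'thru axle', 0.803)]
side2 [('up', 0.886, 'thru axle', 0.662), ('lo', 0.967, 'thru axle', 0.934), ('mid', 0.927, 'thru axle', 0.802)]
side3 [('up', 0.882, 'thru axle', 0.663), ('lo', 0.978, 'thru axle', 0.936), ('mid', 0.93, 'thru axle', 0.803)]
[[356.    216.607 222.111]
 [360.    218.596 223.943]
 [364.    220.409 225.814]
 [368.    222.16  227.782]
 [372.    224.097 229.602]]
lever .8475 [('up', 0.849, 'thru axle', 0.761), ('lo', 0.854, 'thru axle', 0.895), ('mid', 0.852, 'thru axle', 0.829)]
[[356.    226.904 233.434]
 [360.    230.289 236.895]
 [364.    233.633 240.192]]
lever 1.15 [('up', 1.162, 'thru axle', 1.055), ('lo', 1.156, 'thru axle', 1.193), ('mid', 1.159, 'thru axle', 1.127)]
```

The lever slope reads 0.85 against a kinematic 0.848, so the method is sound. The pointer slope and offset give about 0.86–0.885, so I'll target 0.87. I'll keep easing up first.

>>> servo_tool --plan '[{"dx": -8,"dy": -2.5,"dz": 0,"rx": 0,"ry": 0,"rz": 0,"jaw": 5},{"dx": -16,"dy": -4,"dz": 0,"rx": 0,"ry": 0,"rz": 0,"jaw": 5},{"dx": -24.5,"dy": -5,"dz": 0,"rx": 0,"ry": 0,"rz": 0,"jaw": 5},{"dx": -32.5,"dy": -5.5,"dz": 0,"rx": 0,"ry": 0,"rz": 0,"jaw": 5},{"dx": -41,"dy": -6,"dz": 0,"rx": 0,"ry": 0,"rz": 0,"jaw": 5},{"dx": -49,"dy": -5.5,"dz": 0,"rx": 0,"ry": 0,"rz": 0,"jaw": 5},{"dx": -57.5,"dy": -5,"dz": 0,"rx": 0,"ry": 0,"rz": 0,"jaw": 5},{"dx": -65.5,"dy": -4,"dz": 0,"rx": 0,"ry": 0,"rz": 0,"jaw": 5},{"dx": -73.5,"dy": -2.5,"dz": 0,"rx": 0,"ry": 0,"rz": 0,"jaw": 5},{"dx": -81.5,"dy": -0.5,"dz": 0,"rx": 0,"ry": 0,"rz": 0,"jaw": 5},{"dx": -89.5,"dy": 1.5,"dz": 0,"rx": 0,"ry": 0,"rz": 0,"jaw": 5},{"dx": -97.5,"dy": 4,"dz": 0,"rx": 0,"ry": 0,"rz": 0,"jaw": 5}]'

```text
time_s: 9.05
tool_pos: [436.1, 137.8, 211.6]
eef_rot: [1.382, 1.087, -1.38]
contact_force: [6.8, -1.5, 1.3]
opening: 0.21
```

>>> servo_tool --plan '[{"dx": -7.5,"dy": 3.5,"dz": 0,"rx": 0,"ry": 0,"rz": 0,"jaw": 5},{"dx": -15,"dy": 7,"dz": 0,"rx": 0,"ry": 0,"rz": 0,"jaw": 5},{"dx": -22.5,"dy": 11,"dz": 0,"rx": 0,"ry": 0,"rz": 0,"jaw": 5},{"dx": -29.5,"dy": 15.5,"dz": 0,"rx": 0,"ry": 0,"rz": 0,"jaw": 5},{"dx": -34,"dy": 18.5,"dz": 0,"rx": 0,"ry": 0,"rz": 0,"jaw": 5},{"dx": -36,"dy": 20,"dz": 0,"rx": 0,"ry": 0,"rz": 0,"jaw": 5},{"dx": -36,"dy": 20,"dz": 0,"rx": 0,"ry": 0,"rz": 0,"jaw": 5},{"dx": -36,"dy": 20,"dz": 0,"rx": 0,"ry": 0,"rz": 0,"jaw": 5}]'

```text
time_s: 10.05
tool_pos: [453.7, 133.3, 247.5]
eef_rot: [1.379, 1.09, -1.382]
contact_force: [-2.7, 0.6, 4.6]
opening: 0.215
```

Run:
```python
from h import *; from cell import robot
np.set_printoptions(precision=2,suppress=True)
s=robot.sense();f=s["contact_force"];print(s["tool_pos"],f,"press x,y:",f@PX,f@PY,s["opening"])
G=s["tool_pos"]+[0,0,5];print("theta",.6+np.arcsin((160-G[2])/165))
c=robot.capture("side"); cv2.imwrite("pics/side8.png",c["image"][:,:,::-1])
cv2.imwrite("pics/side8z.png",cv2.resize(cv2.imread("pics/side8.png")[130:270,280:440],None,fx=4,fy=4,interpolation=cv2.INTER_CUBIC))
```

```text
[453.73 133.31 247.48] [-2.72  0.64  4.56] press x,y: -2.7949831719413596 -0.012033711991969792 0.2153370705343784
theta 0.0049999268288598575
```

View pics/side8z.png

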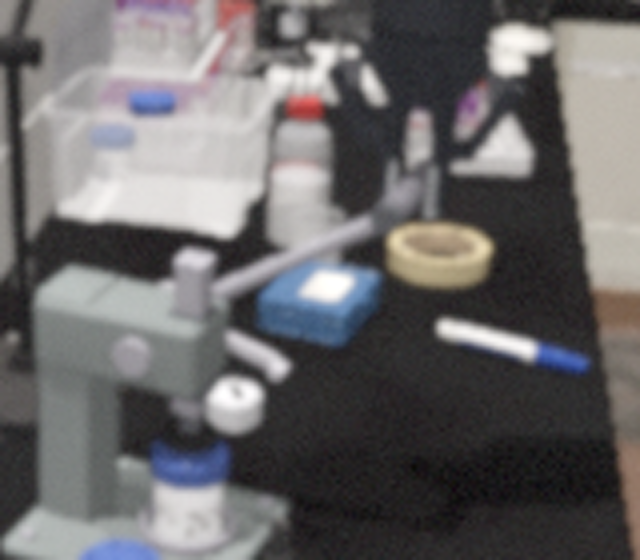

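The lever is fully up at about 0.005 rad, still gripped, and the pointer hasn't moved. Now the second pull, to about 0.87.

>>> servo_tool --plan '[{"dx": 7,"dy": -5,"dz": 0,"rx": 0,"ry": 0,"rz": 0,"jaw": 5},{"dx": 18,"dy": -11,"dz": 0,"rx": 0,"ry": 0,"rz": 0,"jaw": 5},{"dx": 31,"dy": -17,"dz": 0,"rx": 0,"ry": 0,"rz": 0,"jaw": 5},{"dx": 44,"dy": -22,"dz": 0,"rx": 0,"ry": 0,"rz": 0,"jaw": 5},{"dx": 60,"dy": -26,"dz": 0,"rx": 0,"ry": 0,"rz": 0,"jaw": 5},{"dx": 76,"dy": -28.5,"dz": 0,"rx": 0,"ry": 0,"rz": 0,"jaw": 5},{"dx": 92,"dy": -29,"dz": 0,"rx": 0,"ry": 0,"rz": 0,"jaw": 5},{"dx": 107,"dy": -28.5,"dz": 0,"rx": 0,"ry": 0,"rz": 0,"jaw": 5},{"dx": 120,"dy": -27,"dz": 0,"rx": 0,"ry": 0,"rz": 0,"jaw": 5},{"dx": 130,"dy": -25,"dz": 0,"rx": 0,"ry": 0,"rz": 0,"jaw": 5},{"dx": 136.5,"dy": -23,"dz": 0,"rx": 0,"ry": 0,"rz": 0,"jaw": 5},{"dx": 136.5,"dy": -23,"dz": 0,"rx": 0,"ry": 0,"rz": 0,"jaw": 5}]'

```text
time_s: 11.6
tool_pos: [432.9, 138.6, 110.8]
eef_rot: [1.381, 1.087, -1.38]
contact_force: [-0.1, 2.0, 7.5]
opening: 0.216
```

Run:
```python
from h import *; from cell import robot
np.set_printoptions(precision=2,suppress=True)
s=robot.sense();f=s["contact_force"];print(s["tool_pos"],f,"press x,y:",f@PX,f@PY,s["opening"])
G=s["tool_pos"]+[0,0,5];print("theta",.6+np.arcsin((160-G[2])/165))
for n in("side","top","wrist"):
    c=robot.capture(n); cv2.imwrite(f"pics/{n}9.png",c["image"][:,:,::-1]);np.savez(f"{n}9.npz",**c)
cv2.imwrite("pics/side9z.png",cv2.resize(cv2.imread("pics/side9.png")[195:255,320:400],None,fx=9,fy=9,interpolation=cv2.INTER_CUBIC))
```

```text
[432.88 138.56 110.82] [-0.05  2.    7.52] press x,y: -0.517886323810275 1.9350434692823648 0.21642816750695185
theta 0.8710579523202728
```

View pics/side9z.png

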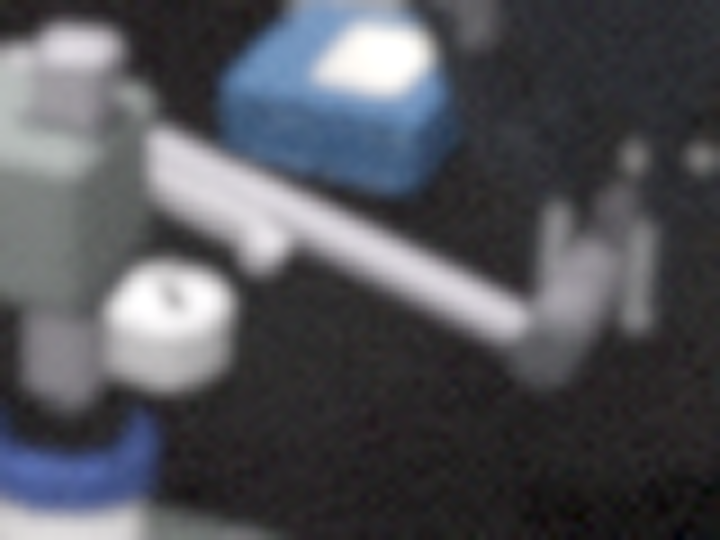

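View pics/wrist9.png

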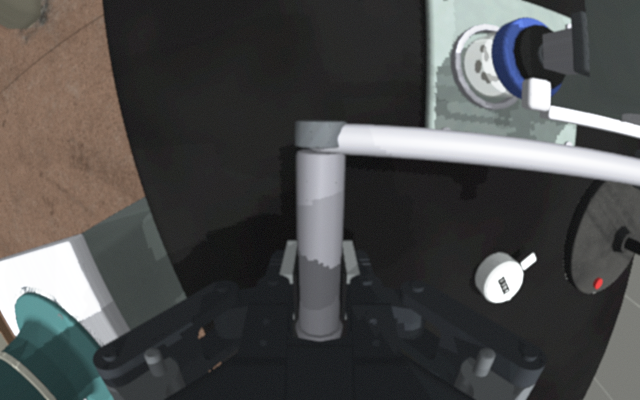

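View pics/top9.png

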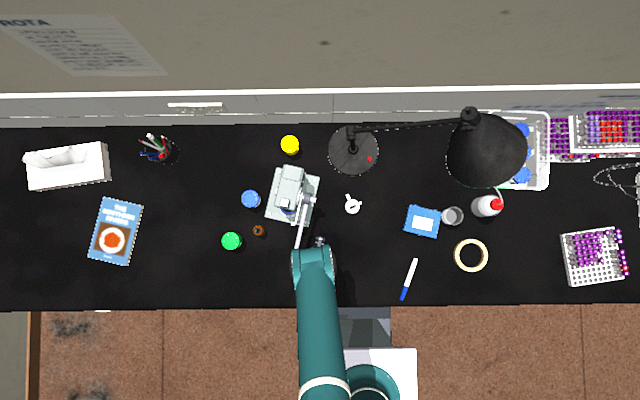

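The arm overlaps the pointer and runs parallel to it in the side view. The wrist and top views show the bystanders unmoved. As a further check, I'll fit the pointer and arm slopes in wrist depth data.

Run:
```python
from h import *
np.set_printoptions(precision=2,suppress=True)
def cloud(c):
    K=c["mtx"];v,u=np.mgrid[0:400,0:640];x=(u-K[0,2])/K[0,0];y=(v-K[1,2])/K[1,1];r=np.hypot(x,y)+1e-9
    d=np.stack([x/r*np.tan(r),y/r*np.tan(r),np.ones_like(r)],-1)
    z=c["range_z"]; P=R.from_rotvec(c["orientation"]).apply((d*z[...,None]).reshape(-1,3))+c["xyz"]
    q=P-AX; ok=(z.ravel()>0)&(r.ravel()<1.4); return np.c_[q@PX,q@PY,q[:,2]][ok]
def tcl(c):
    K=c["mtx"];v,u=np.mgrid[0:400,0:640];d=np.stack([(u-K[0,2])/K[0,0],(v-K[1,2])/K[1,1],np.ones(u.shape)],-1)
    z=c["range_z"];P=R.from_rotvec(c["orientation"]).apply((d*z[...,None]).reshape(-1,3))+c["xyz"];q=P-AX;return np.c_[q@PX,q@PY,q[:,2]]
for f in("wrist2","wrist3","wrist4","top0","wrist7","wrist9"):
    q=cloud(load(f+".npz")) if f[0]=="w" else tcl(load(f+".npz"))
    for n,(a,b),zr,xr in(("ptr",(14,21),(-40,15),(-68,-25)),("lever",(-3,3),(-70,70),(-120,-40))):
        m=(q[:,1]>a)&(q[:,1]<b)&(q[:,2]>zr[0])&(q[:,2]<zr[1])&(q[:,0]>xr[0])&(q[:,0]<xr[1]);p=q[m]
        if len(p)<8: print(f,n,len(p)); continue
        k=np.polyfit(p[:,0],p[:,2],1)
        for _ in range(4):
            e=p[:,2]-np.polyval(k,p[:,0]); p=p[abs(e)<max(2.5*1.48*np.median(abs(e)),1)]; k=np.polyfit(p[:,0],p[:,2],1)
        print(f,n,len(p),"theta %.3f"%(.6+np.arctan(k[0])),"z at axle %.1f"%k[1],"std %.1f"%np.std(p[:,2]-np.polyval(k,p[:,0])))
```

```text
wrist2 ptr 161 theta 0.870 z at axle 6.3 std 0.7
wrist2 lever 309 theta -0.003 z at axle 5.4 std 0.7
wrist3 ptr 348 theta 0.865 z at axle 6.1 std 0.8
wrist3 lever 610 theta -0.002 z at axle 5.5 std 0.6
wrist4 ptr 351 theta 0.865 z at axle 6.1 std 0.7
wrist4 lever 646 theta 0.005 z at axle 5.5 std 0.6
top0 ptr 18 theta 0.907 z at axle 7.8 std 2.4
top0 lever 38 theta -0.005 z at axle 4.1 std 1.5
wrist7 ptr 866 theta 0.865 z at axle 6.0 std 0.9
wrist7 lever 2764 theta 0.852 z at axle 6.6 std 0.8
wrist9 ptr 857 theta 0.866 z at axle 6.0 std 0.9
wrist9 lever 2889 theta 0.874 z at axle 6.8 std 0.8
```

Pointer 0.866 rad, lever 0.871–0.874 rad. Now I'll hold for over 3 s.

>>> servo_tool --plan '[{"dx": 0,"dy": 0,"dz": 0,"rx": 0,"ry": 0,"rz": 0,"jaw": 5},{"dx": 0,"dy": 0,"dz": 0,"rx": 0,"ry": 0,"rz": 0,"jaw": 5},{"dx": 0,"dy": 0,"dz": 0,"rx": 0,"ry": 0,"rz": 0,"jaw": 5},{"dx": 0,"dy": 0,"dz": 0,"rx": 0,"ry": 0,"rz": 0,"jaw": 5},{"dx": 0,"dy": 0,"dz": 0,"rx": 0,"ry": 0,"rz": 0,"jaw": 5},{"dx": 0,"dy": 0,"dz": 0,"rx": 0,"ry": 0,"rz": 0,"jaw": 5},{"dx": 0,"dy": 0,"dz": 0,"rx": 0,"ry": 0,"rz": 0,"jaw": 5},{"dx": 0,"dy": 0,"dz": 0,"rx": 0,"ry": 0,"rz": 0,"jaw": 5},{"dx": 0,"dy": 0,"dz": 0,"rx": 0,"ry": 0,"rz": 0,"jaw": 5},{"dx": 0,"dy": 0,"dz": 0,"rx": 0,"ry": 0,"rz": 0,"jaw": 5},{"dx": 0,"dy": 0,"dz": 0,"rx": 0,"ry": 0,"rz": 0,"jaw": 5},{"dx": 0,"dy": 0,"dz": 0,"rx": 0,"ry": 0,"rz": 0,"jaw": 5}]'

```text
time_s: 13.25
tool_pos: [432.8, 138.6, 111.2]
eef_rot: [1.382, 1.088, -1.38]
contact_force: [0.5, 1.4, 7.0]
opening: 0.209
```

>>> servo_tool --plan '[{"dx": 0,"dy": 0,"dz": 0,"rx": 0,"ry": 0,"rz": 0,"jaw": 5},{"dx": 0,"dy": 0,"dz": 0,"rx": 0,"ry": 0,"rz": 0,"jaw": 5},{"dx": 0,"dy": 0,"dz": 0,"rx": 0,"ry": 0,"rz": 0,"jaw": 5},{"dx": 0,"dy": 0,"dz": 0,"rx": 0,"ry": 0,"rz": 0,"jaw": 5},{"dx": 0,"dy": 0,"dz": 0,"rx": 0,"ry": 0,"rz": 0,"jaw": 5},{"dx": 0,"dy": 0,"dz": 0,"rx": 0,"ry": 0,"rz": 0,"jaw": 5},{"dx": 0,"dy": 0,"dz": 0,"rx": 0,"ry": 0,"rz": 0,"jaw": 5},{"dx": 0,"dy": 0,"dz": 0,"rx": 0,"ry": 0,"rz": 0,"jaw": 5},{"dx": 0,"dy": 0,"dz": 0,"rx": 0,"ry": 0,"rz": 0,"jaw": 5},{"dx": 0,"dy": 0,"dz": 0,"rx": 0,"ry": 0,"rz": 0,"jaw": 5},{"dx": 0,"dy": 0,"dz": 0,"rx": 0,"ry": 0,"rz": 0,"jaw": 5},{"dx": 0,"dy": 0,"dz": 0,"rx": 0,"ry": 0,"rz": 0,"jaw": 5}]'

```text
time_s: 14.75
tool_pos: [432.8, 138.6, 111.2]
eef_rot: [1.382, 1.088, -1.38]
contact_force: [-0.1, 2.3, 8.3]
opening: 0.21
```

>>> servo_tool --plan '[{"dx": 0,"dy": 0,"dz": 0,"rx": 0,"ry": 0,"rz": 0,"jaw": 5},{"dx": 0,"dy": 0,"dz": 0,"rx": 0,"ry": 0,"rz": 0,"jaw": 5},{"dx": 0,"dy": 0,"dz": 0,"rx": 0,"ry": 0,"rz": 0,"jaw": 5},{"dx": 0,"dy": 0,"dz": 0,"rx": 0,"ry": 0,"rz": 0,"jaw": 5},{"dx": 0,"dy": 0,"dz": 0,"rx": 0,"ry": 0,"rz": 0,"jaw": 5},{"dx": 0,"dy": 0,"dz": 0,"rx": 0,"ry": 0,"rz": 0,"jaw": 5},{"dx": 0,"dy": 0,"dz": 0,"rx": 0,"ry": 0,"rz": 0,"jaw": 5},{"dx": 0,"dy": 0,"dz": 0,"rx": 0,"ry": 0,"rz": 0,"jaw": 5}]'

```text
time_s: 15.75
tool_pos: [432.8, 138.6, 111.2]
eef_rot: [1.382, 1.088, -1.38]
contact_force: [0.8, 1.7, 7.7]
opening: 0.212
```

Run:
```python
from h import *; from cell import robot
s=robot.sense();print(s["time_s"],s["tool_pos"],s["contact_force"],s["opening"])
print("theta",.6+np.arcsin((155-s["tool_pos"][2])/165))
c=robot.capture("side"); cv2.imwrite("pics/side10.png",c["image"][:,:,::-1])
cv2.imwrite("pics/side10z.png",cv2.resize(cv2.imread("pics/side10.png")[180:310,270:430],None,fx=4,fy=4,interpolation=cv2.INTER_CUBIC))
```

```text
15.75 [432.79891957 138.58317118 111.22383295] [0.78120372 1.6612516  7.69272355] 0.21246250489875204
theta 0.8685255376050335
```

View pics/side10z.png

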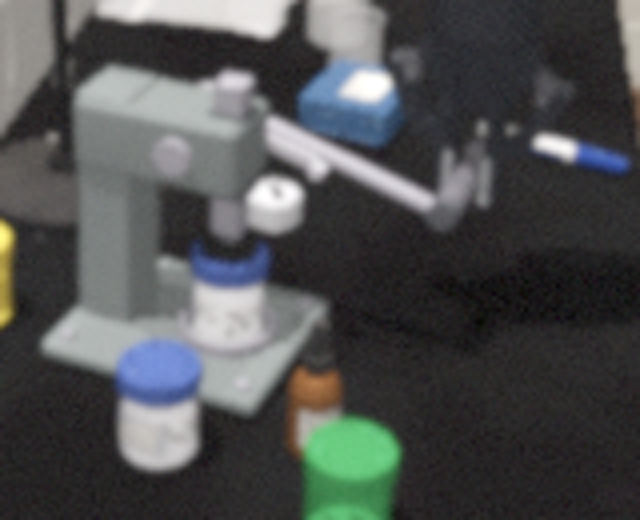

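The foot is on the lid, the jar is upright in its nest, the arm lies along the pointer and the grip is held. Handing in.

```bash
python3 -c "
from cell import robot
print(robot.close_job())"
```

```text
the job is handed in; nothing more can be done
None
```

The job is handed in, though `close_job` reports no verdict. I gripped the lever's cross grip with 60 N and pulled it to the stop at 1.15 rad. I eased it back up at about 0.4 rad/s to 0.005 rad, still gripped. Then I pulled it down to the pointer, held it there for over 4 s, and finished with the fingers still closed on it at 15.8 s.

**Lever against pointer:** the lever stood at 0.869 rad by kinematics (0.874 from wrist depth). The pointer measured 0.866 rad from wrist depth, before and after the pulls.

**Pointer estimates that disagreed:** the coarser readings were 0.86–0.885 from side-image slopes and 0.907 from noisy top-view depth. All are within the 0.07 rad tolerance of the lever.

**Force and jar:** the upward force on the tool was a steady 7–8 N or so, with the opening unchanged. The last side picture shows the foot down on the lid and the jar upright in its nest. I did not measure the foot force or the jar's centring directly.

**Bystanders:** the spare jar, dropper bottle, counter and slide box look unmoved in the pictures.

The first move call was refused for missing row keys. Nothing moved, and I sent it again in full.

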